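# Set the test kiln's coarse and fine heat dial

### The job

Two grey kiln controllers stand on the pottery bench; set the one that has two black knobs stacked on one axis. First turn its wide lower (coarse) knob until that knob's white line points at the black index bar on top of the case, then turn the narrow upper (fine) knob until its white line points at the same bar, keeping the coarse knob as set. Leave the knob of the other controller alone.

Things in the scene. Friction and masses are not known exactly. Their poses are not given: they have to be found in the camera images.
- pair_axis (a point): Vertical axis of the two stacked knobs, where it meets the flat top of its grey case (170 x 150 mm, 60 mm high, fixed to the bench, centred under this point). Axes turn with the case: z up, +x from here along the middle of the black index bar on the case top (9 mm wide, 2 mm high, 37 to 69 mm out). The thin ticks every 30 degrees are only a scale.
- coarse (a joint): Wide lower knob: black, round, 60 mm diameter, side 2 to 26 mm above the case top, white line outwards on its top; grip across any diameter. 0: line points at the index bar; grows counter-clockwise seen from above; stops at -2.4, +2.4 rad. Starts 0.7 to 1.3 counter-clockwise of the bar. Friction about 0.06 N m, stays where left; independent of the fine knob.
- fine (a joint): Narrow upper knob: black, round, 28 mm diameter, side 27 to 54 mm above the case top, white line outwards on its top; grip across any diameter. 0: line points at the index bar; grows counter-clockwise seen from above; stops at -2.4, +2.4 rad. Starts 0.7 to 1.3 clockwise of the bar. Friction about 0.06 N m, stays where left; independent of the coarse knob.
- other_line (a point): Outer end of the white line on top of the other controller's single knob (60 mm diameter, 24 mm high, no second knob on it; this point is 25 mm from its axis and 86 mm above the bench). Its case is like the first. Not to be turned.

How it is judged (in metres and radians):
On the way, in this order (a step that is already met when the one before it is completed fails the run):
1. the wide lower knob's line points at the index bar (within 12 degrees) (value of joint coarse between -0.21 and 0.21 rad), for 0.2 s.
2. then the narrow upper knob's line points at it too (within 12 degrees), the lower one still set (all of step 1 and value of joint fine between -0.21 and 0.21 rad), for 0.2 s.
At the end, for the whole second after the job is handed in: The white lines of both stacked knobs point at the index bar within 12 degrees (0.21 rad), and both knobs are at rest (all of step 2 and velocity of joint coarse between -0.05 and 0.05 rad/s and velocity of joint fine between -0.05 and 0.05 rad/s); the robot touches nothing.
It fails at once if the other controller's knob is turned (its line's end moved by more than 7 mm) (distance of other_line from where it was at the start of the episode above 0.007 m).
It also fails if it takes over 48 s, if anything falls off the work surface, if the arm or the gripper's body presses on something with over 40 N, if the wrist force passes 120 N, or if a joint passes its speed limit or range.

### The arm

A 6-joint arm with a two-finger parallel gripper is mounted at the origin on the work surface. World frame = base frame: x ahead of the robot, y to its left, z up, the work surface at z = 0. Lengths are in mm, angles in rad, forces in N, time in s.
With the tool pointing down it reaches from about 300 to 775 mm from the base axis. Payload 14.6 kg.
Tool frame: the origin (TCP) lies midway between the tips of the shut fingers; the grasp point (between the pads) lies 19 mm behind it; x points along the fingers, z is the direction in which the jaws open and shut, and the axes are right-handed (so a half turn about x gives the same grasp; the last joint's range is limited). The gripper opens to 94 mm and grips with 3 to 60 N. Pads are 16 mm wide; open, the fingers measure 119 mm over their backs; the gripper's body (75 mm by 177 mm) begins 78 mm behind the grasp point.
Start: joints at [-1.274, 0.3, 1.521, -0, 1.321, -0.067], TCP at [195.698, -513.996, 205.446] pointing down, gripper open.
Joint ranges: [-3.03, 3.03], [-0.79, 2.21], [0.23, 2.52], [-1.04, 4.18], [0, 3.07], [-2.55, 2.55]. Speed limits (rad/s): [2.22, 2.22, 2.57, 3.14, 3.14, 3.14].

### API

Orientations are given as [roll, pitch, yaw] about the fixed x, y, z axes, in that order (R = Rz(yaw) Ry(pitch) Rx(roll)).
In Python, from cell import * gives the robot as it stands.
- The arm moves only by the tool play_rows, never from a script. Its argument "motion" is one flat list of numbers, 7 for each row, row after row: the turn, a rotation vector about the tool's x, y, z in rad, then the shift along the tool's x, y, z in m, then the closure, from -1 (fully open) to 1 (shut), so that 0 is half open. In form: [rx, ry, rz, x, y, z, fingers, rx, ry, rz, x, y, z, fingers, ...]. A call has 1 to 20 rows; each row shifts and turns the pose as measured when the row begins, along the tool's axes as they then stand; what a row does not reach is not made up. A row lasts 1/10 s, in which the tool goes at most 50 mm and 8.59 degrees, less where a joint would pass 70% of its speed; a pose out of reach is approached as far as the arm can. A call with a gripper value outside its range is refused whole. The fingers move at their own pace and stop on an object; "newtons" is the grip in N (left out, the last holds). Time passes only in rows, so rows that do not move let the fingers close. It gives the time, the measured TCP pose, the force and the opening at its end, in the units of the state.
- read_state(): the state, without advancing time (a new reading comes with each control period).
- camera(name): name is "scene" or "top" or "wrist"; returns (picture, depth): 420x560x3 uint8, blue, green, red; 420x560 float32, mm along the optical axis (not along the pixel's ray), 0 where there is no reading.
- camera_params(name): a dict with "fx", "fy", "cx", "cy" (pixels), "T" (4x4, takes a point from camera to world coordinates). Camera axes: x right, y down, z forward; pixel columns grow to the right and rows downward; lengths in mm; the calibration is good to about 2 mm. A picture is of the moment at which its call begins: read the wrist's pose just before it. camera_params takes no time and is no camera call; for the wrist camera it gives the pose at the moment of the call.
- sign_off(): hands the job in, once; it reports no verdict.
Trained networks look in the newest picture that a camera, given by its name, has taken for a name from the list of things; names that differ only in an ending like _2 or _b are one class to them, and where a whole thing is asked for, a point or a joint stands for the part that bears it (a point fixed in the world has none). Each returns a list of dicts, best first, with "conf" (0 to 1); they miss things now and then, are a little off and sometimes report something else, mostly with a low value. They report only what shows in the picture. A call takes as long as a camera call.
- masks_of(camera, name): "region" (420x560 bool, what is visible of it).
- place_of(camera, name): "at" ([x, y, z] in mm, in the coordinates of the camera as it stood for that picture, good to about 4 mm: a listed point, or the origin of a listed thing).
The state is a dict: "clock": time; "joints": joint angles; "qd": joint speeds; "effort": joint torques, N m; "eef_pos": TCP position; "eef_rot": TCP orientation; "wrist_force": force on the tool from outside, world axes, zero at the start; "moment": the same for the moment, N m; "finger_gap": finger opening in mm.
Only numpy, scipy, OpenCV 4.12 (cv2) and the standard library are available. Lean on these libraries where they do the work, as an engineer would, in place of code of your own. Each camera call takes 0.05 s, during which the arm holds its last target.

## Working session

There is one attempt and no reset: what is moved stays moved. The work goes in short steps, Python scripts to look and compute and a tool call to move; the robot and the scene stay as the last step left them, time stands still between calls to the robot, and variables do not carry over. Pictures are saved under pics/ and viewed, and the job is handed in when it is done.

Besides the shell and the picture viewer there is one more tool, called after "Request:" as name(argument=value, ...), one argument or row to a line, values as JSON. play_rows: Moves the arm, as the interface text tells. Its arguments: {"type":"object","properties":{"motion":{"type":"array","items":{"type":"number"}},"newtons":{"type":"number"}},"required":["motion"]}

```bash
mkdir -p pics; ls; python3 - <<'E'
from cell import *
import cv2,numpy as np
print(read_state())
for c in ["top","scene"]:
    im,d=camera(c); cv2.imwrite(f"pics/{c}0.png",im); np.save(f"pics/{c}0.npy",d)
    p=camera_params(c); print(c,p)
    for n in ["pair_axis","coarse","fine","other_line"]:
        for r in place_of(c,n)[:3]:
            w=p["T"]@np.r_[r["at"],1]; print(c,n,round(r["conf"],2),w[:3].round(1))
E
```

```text
pics
{'clock': 0.0, 'joints': array([-1.27360927e+00,  3.00483232e-01,  1.52162670e+00,  3.08456676e-06,
        1.32071014e+00, -6.65940145e-02]), 'qd': array([ 0.0003095 , -0.00023639, -0.00052568, -0.00129683,  0.0007235 ,
       -0.00063032]), 'effort': array([-2.12355910e-03, -5.31805193e+01, -3.52731550e+01,  7.07652443e-02,
        2.43665732e-02, -8.76095442e-05]), 'eef_pos': array([ 195.61310106, -513.73322995,  204.86038597]), 'eef_rot': array([3.07256453, 1.56956891, 1.86554851]), 'wrist_force': array([ 0.08480477,  0.00456727, -0.06466911]), 'moment': array([ 0.00249687,  0.01188178, -0.03258554]), 'finger_gap': 93.94738661939085}
top {'fx': 470.2742126659104, 'fy': 470.2742126659104, 'cx': 270.024905626664, 'cy': 209.5489382380911, 'T': array([[ 2.04763558e-02, -9.91190938e-01,  1.30848166e-01,
         4.50991089e+02],
       [-9.99486110e-01, -1.70656698e-02,  2.71344724e-02,
        -3.70021211e+00],
       [-2.46624315e-02, -1.31336539e-01, -9.91031018e-01,
         8.07743117e+02],
       [ 0.00000000e+00,  0.00000000e+00,  0.00000000e+00,
         1.00000000e+00]])}
top pair_axis 0.94 [507.7 201.7  61.9]Traceback (most recent call last):
  File "<stdin>", line 8, in <module>
ValueError: it knows: other_line, pair_axis
```

```bash
python3 - <<'E'
from cell import *
import cv2,numpy as np
for c in ["top","scene"]:
    im,d=camera(c); cv2.imwrite(f"pics/{c}1.png",im); np.save(f"pics/{c}1.npy",d)
    p=camera_params(c)
    for n in ["pair_axis","other_line"]:
        for r in place_of(c,n)[:3]:
            w=p["T"]@np.r_[r["at"],1]; print(c,n,round(r["conf"],2),w[:3].round(1))
E
```

```text
top pair_axis 0.76 [505.9 198.5  60.6]
top other_line 0.98 [ 616.5 -227.5   86.3]
scene pair_axis 0.95 [504.7 200.8  59.7]
scene other_line 0.76 [ 619.4 -231.7   87.2]
```

View pics/top1.png

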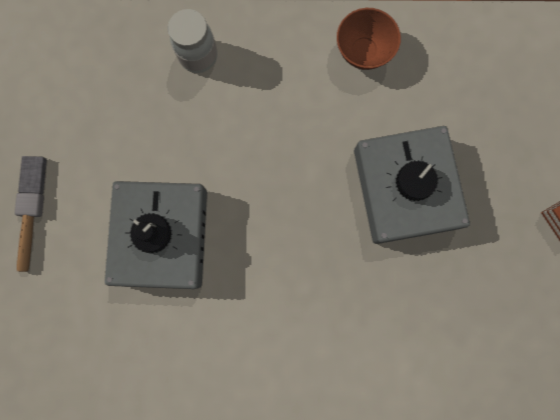

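View pics/scene1.png

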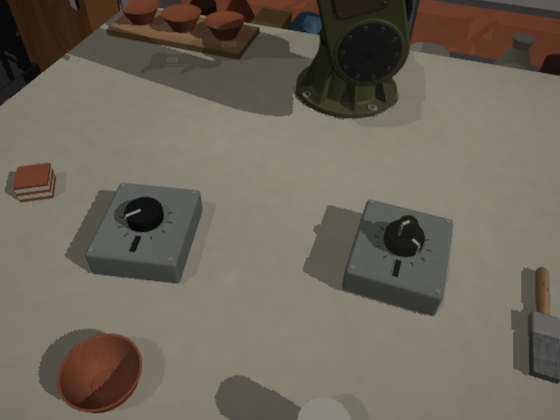

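The stacked pair is the left controller in the top view (knob at about px (152,232), bar at (155,201)). In the scene view it is the right one, at (404,237). The single knob is at top px (417,180).

```bash
cat > h.py <<'E'
from cell import *
import cv2,numpy as np
from scipy.spatial.transform import Rotation as Ro
def R(s): return Ro.from_euler('xyz',s["eef_rot"]).as_matrix()
def onplane(p,u,v,z):
    T=p["T"]; d=T[:3,:3]@np.array([(u-p["cx"])/p["fx"],(v-p["cy"])/p["fy"],1]); o=T[:3,3]
    return o+d*(z-o[2])/d[2]
E
python3 - <<'E'
from h import *
s=read_state(); r=R(s); print(r.round(3))
print("to (505,200,240) tool axes", (r.T@(np.array([505,200,240])-s["eef_pos"])).round(1))
p=camera_params("top")
print("bar",onplane(p,155,201,62),"coarse c",onplane(p,150.5,232.5,86))
w=camera_params("wrist"); print((np.linalg.inv(np.r_[np.c_[r,s["eef_pos"]],[[0,0,0,1]]])@w["T"]).round(3), w["fx"])
im=cv2.imread("pics/top1.png")[170:300,90:220]; cv2.imwrite("pics/crop.png",cv2.resize(im,None,fx=4.5,fy=4.5,interpolation=cv2.INTER_CUBIC))
E
```

```text
[[-0.     0.935  0.356]
 [ 0.     0.356 -0.935]
 [-1.     0.    -0.   ]]
to (505,200,240) tool axes [ -34.5  543.1 -557.2]
bar [560.17093701 202.66330617  62.        ] coarse c [507.25703737 200.42872005  86.        ]
[[ 1.00000e-03 -2.52000e-01  9.68000e-01 -1.79236e+02]
 [ 1.00000e-03 -9.68000e-01 -2.52000e-01  7.38610e+01]
 [ 1.00000e+00  1.00000e-03 -0.00000e+00  1.25000e-01]
 [ 0.00000e+00  0.00000e+00  0.00000e+00  1.00000e+00]] 296.11228040873794
```

View pics/crop.png

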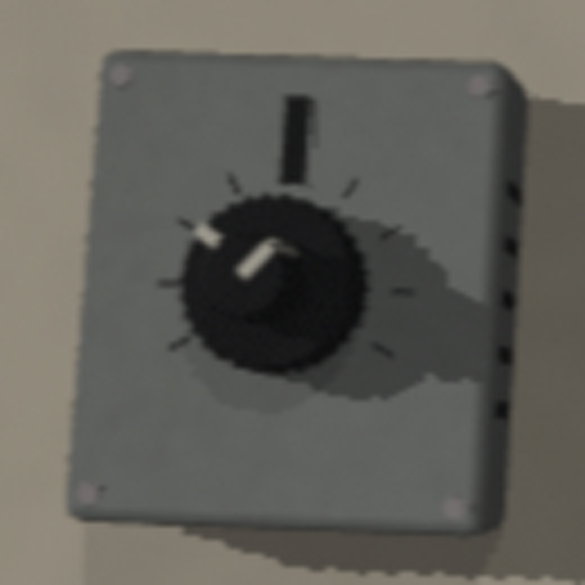

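Request:
play_rows(
  motion=[-0.088,0,0,-0.002,0.048,-0.0025,-1,-0.088,0,0,-0.002,0.048,-0.0025,-1,-0.088,0,0,-0.002,0.048,-0.0025,-1,-0.088,0,0,-0.002,0.048,-0.0025,-1,-0.088,0,0,-0.002,0.048,-0.0025,-1,-0.088,0,0,-0.002,0.048,-0.0025,-1,-0.088,0,0,-0.002,0.048,-0.0025,-1,-0.088,0,0,-0.002,0.048,-0.0025,-1,-0.088,0,0,-0.002,0.048,-0.0025,-1,-0.088,0,0,-0.002,0.048,-0.0025,-1,-0.088,0,0,-0.002,0.048,-0.0025,-1,-0.088,0,0,-0.002,0.048,-0.0025,-1,-0.088,0,0,-0.002,0.048,-0.0025,-1,-0.088,0,0,-0.002,0.048,-0.0025,-1,-0.088,0,0,-0.002,0.048,-0.0025,-1,-0.088,0,0,-0.002,0.048,-0.0025,-1,-0.088,0,0,-0.002,0.048,-0.0025,-1,-0.088,0,0,-0.002,0.048,-0.0025,-1,-0.145,0,0,0,0,0,-1,-0.145,0,0,0,0,0,-1],
)

```text
clock: 2.4
eef_pos: [490.4, 230.7, 241.3]
eef_rot: [0.984, 1.57, 1.719]
wrist_force: [-0.0, 0.1, 0.2]
finger_gap: 93.9
```

Request:
play_rows(
  motion=[-0.13,0,0,0,0,0,-1,-0.13,0,0,0,0,0,-1,-0.13,0,0,0,0,0,-1,0,0,0,0,0,0,-1],
)

```text
clock: 2.8
eef_pos: [489.8, 231.9, 241.3]
eef_rot: [0.62, 1.57, 1.767]
wrist_force: [0.3, 1.1, 0.4]
finger_gap: 93.9
```

```bash
python3 - <<'E'
from h import *
s=read_state(); p=camera_params("wrist"); im,d=camera("wrist"); cv2.imwrite("pics/w1.png",im)
r=R(s); print(s["eef_pos"],s["joints"].round(3),"jaw",np.arctan2(r[1,2],r[0,2]),r.round(3).tolist())
for q in place_of("wrist","pair_axis"): print(q["conf"],(p["T"]@np.r_[q["at"],1])[:3])
np.savez("pics/w1.npz",d=d,**{k:p[k] for k in p})
E
```

```text
[489.77965511 231.88584812 241.31392594] [ 3.740e-01  2.560e-01  1.493e+00  1.000e-03  1.392e+00 -7.730e-01] jaw 1.14662552662124 [[-0.0, -0.911, 0.412], [0.001, 0.412, 0.911], [-1.0, 0.001, 0.001]]
0.56 [508.94900472 205.53749584  59.11890859]
```

View pics/w1.png

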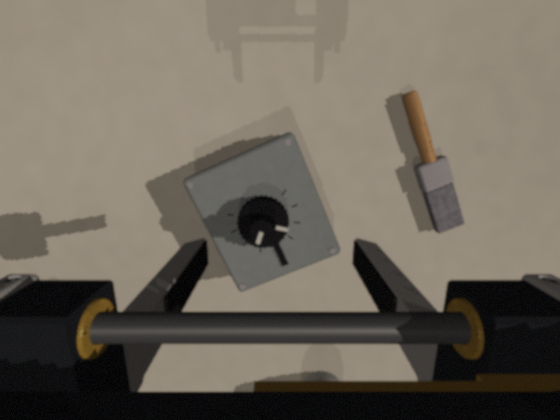

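The wrist view shows the stacked knobs at px (263,222), the bar at (281,253), and two white lines near (260,238) and (282,228). The segmentation below gets exact positions.

```bash
python3 - <<'E'
from h import *
im=cv2.imread("pics/w1.png"); z=np.load("pics/w1.npz"); p={k:z[k] for k in z}; d=z["d"]
g=im[150:310,170:350]; cv2.imwrite("pics/w1c.png",cv2.resize(g,None,fx=4.4,fy=3.7,interpolation=cv2.INTER_CUBIC))
gray=cv2.cvtColor(im,cv2.COLOR_BGR2GRAY)
m=np.zeros_like(gray); m[190:290,230:310]=1
print("black pix in crop",(gray[190:290,230:310]<45).sum())
n,l,st,c=cv2.connectedComponentsWithStats(((gray>150)&(m>0)).astype(np.uint8))
for i in range(1,n):
    if st[i,4]>5:
        print("white",st[i],c[i].round(1)); 
        for h in (86,114): print(h,onplane(p,*c[i],h)[:2].round(1))
v,u=np.nonzero(d[180:280,220:320]>0); v+=180;u+=220
Z=d[v,u]; P=np.c_[(u-p["cx"])/p["fx"]*Z,(v-p["cy"])/p["fy"]*Z,Z]; W=P@p["T"][:3,:3].T+p["T"][:3,3]
for a,b in ((55,66),(80,92),(108,118)):
    k=(W[:,2]>a)&(W[:,2]<b); w=W[k]; print(a,b,k.sum(),"minmax mid",((w.min(0)+w.max(0))/2).round(1),"ext",np.ptp(w,axis=0).round(1),"median z",np.median(w[:,2]).round(1))
k=(d>0); 
E
```

```text
black pix in crop 1968
55 66 7187 minmax mid [517.8 200.9  60.5] ext [150.3 150.   10.7] median z 60.2
80 92 1344 minmax mid [508.4 201.4  86. ] ext [61.9 61.8 12. ] median z 86.1
108 118 552 minmax mid [508.4 200.9 112.2] ext [30.2 30.1  8.1] median z 114.0
```

View pics/w1c.png

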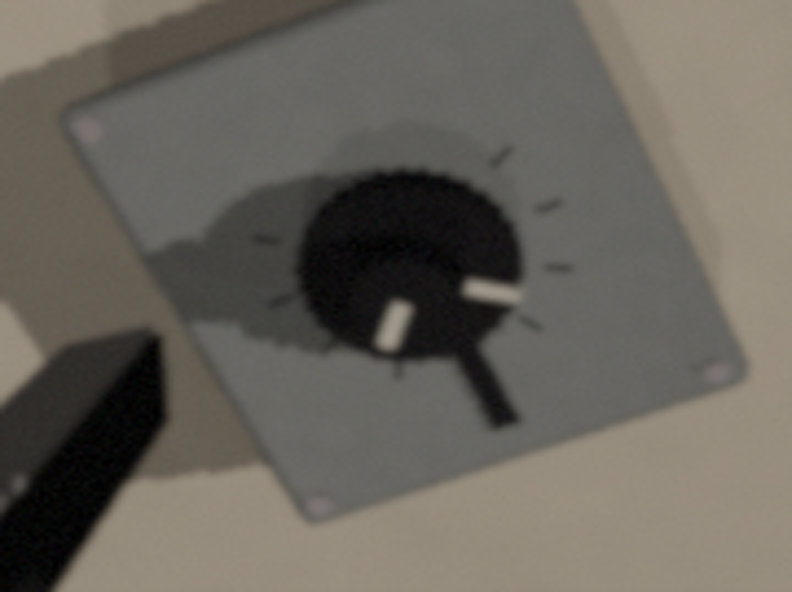

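```bash
python3 - <<'E'
from h import *
z=np.load("pics/w1.npz"); p={k:z[k] for k in z}
c=np.array([508.4,201.1])
for n,x,y,h in (("c_in",465,287,86),("c_out",520,297,86),("f_in",403,303,114),("f_out",385,347,114),("b_in",462,348,62),("b_out",508,425,62)):
    w=onplane(p,170+x/4.4,150+y/3.7,h)[:2]; e=w-c; print(n,w.round(1),np.hypot(*e).round(1),np.arctan2(e[1],e[0]).round(3))
s=read_state(); print((R(s).T@np.array([508.4-s["eef_pos"][0],201.1-s["eef_pos"][1],66-s["eef_pos"][2]])).round(1))
E
```

```text
c_in [518.8 214.3] 16.8 0.906
c_out [527.9 226.4] 32.0 0.914
f_in [508.9 202.3] 1.3 1.135
f_out [519.6 192.3] 14.2 -0.667
b_in [545.5 200.9] 37.1 -0.006
b_out [577.6 201.3] 69.2 0.003
[175.3 -29.8 -20.3]
```

Request:
play_rows(
  motion=[0,0,0,0.02,-0.03,-0.02,-1,0,0,0,0.03,0,0,-1,0,0,0,0.03,0,0,-1,0,0,0,0,0,0,-1],
)

```text
clock: 3.3
eef_pos: [510.0, 200.2, 160.0]
eef_rot: [-0.422, 1.568, 0.703]
wrist_force: [0.5, 0.2, 0.2]
finger_gap: 94.1
```

```bash
python3 - <<'E'
from h import *
s=read_state(); r=R(s); print(s["eef_pos"].round(1),s["joints"].round(3),r[:,0].round(4),(r.T@(np.array([508.4,201.1,66])-s["eef_pos"])).round(1))
E
```

```text
[510.  200.2 160. ] [ 3.070e-01  3.340e-01  1.585e+00  1.000e-03  1.219e+00 -8.190e-01] [ 0.0024  0.002  -1.    ] [94.   1.9 -0.1]
```

Request:
play_rows(
  motion=[0,0,0,0.035,0.0015,0,-1,0,0,0,0.035,0,0,-1,0,0,0,0.02,0,0,-1,0,0,0,0.003,0,0,-1],
)

```text
clock: 3.7
eef_pos: [511.7, 202.3, 70.2]
eef_rot: [-0.673, 1.561, 0.442]
wrist_force: [-0.3, -0.0, 0.5]
finger_gap: 94.0
```

```bash
python3 - <<'E'
from h import *
s=read_state(); r=R(s); print(s["eef_pos"].round(1),s["joints"].round(3),r[:,0].round(4),(r.T@(np.array([508.4,201.1,66])-s["eef_pos"])).round(1),"jaw",np.arctan2(r[1,2],r[0,2]))
E
```

```text
[511.7 202.3  70.2] [ 0.309  0.444  1.662  0.002  1.026 -0.807] [ 0.009   0.0043 -1.    ] [ 4.2  2.5 -2.5] jaw 1.1153691076840913
```

Request:
play_rows(
  motion=[0,0.008,0.006,0.003,0.0025,-0.0025,-1,0,0,0,0,0,0,-1],
)

```text
clock: 3.9
eef_pos: [509.2, 201.6, 69.7]
eef_rot: [-1.079, 1.569, 0.034]
wrist_force: [-0.3, 0.1, 0.1]
finger_gap: 94.0
```

```bash
cat > st.py <<'E'
from h import *
s=read_state(); r=R(s); print(s["eef_pos"].round(1),s["joints"].round(3),r[:,0].round(4),(r.T@(np.array([508.4,201.1,66])-s["eef_pos"])).round(1),"jaw",np.arctan2(r[1,2],r[0,2]),s["moment"].round(2))
E
python3 st.py
```

```text
[509.2 201.6  69.7] [ 3.100e-01  4.440e-01  1.663e+00 -1.000e-03  1.033e+00 -8.030e-01] [ 1.7e-03  1.0e-04 -1.0e+00] [ 3.7  0.5 -0.8] jaw 1.1133682880995786 [-0.03 -0.15 -0.02]
```

Request:
play_rows(
  motion=[0,0,0,0.003,0,-0.001,0,0,0,0,0,0,0,1,0,0,0,0,0,0,1,0,0,0,0,0,0,1,0,0,0,0,0,0,1,0,0,0,0,0,0,1,0,0,0,0,0,0,1],
  newtons=25,
)

```text
clock: 4.6
eef_pos: [509.8, 200.2, 70.2]
eef_rot: [-1.166, 1.566, -0.053]
wrist_force: [-0.1, 0.2, -1.0]
finger_gap: 59.4
```

```bash
python3 st.py
```

```text
[509.8 200.2  70.2] [ 0.308  0.442  1.665 -0.002  1.03  -0.803] [ 5.1e-03 -3.0e-04 -1.0e+00] [4.2 1.7 0.2] jaw 1.1125143066115444 [ 0.21 -0.13  0.03]
```

Request:
play_rows(
  motion=[0.12,0,0,0,0,0,1,0.12,0,0,0,0,0,1,0.12,0,0,0,0,0,1,0.12,0,0,0,0,0,1,0.12,0,0,0,0,0,1,0.12,0,0,0,0,0,1,0.12,0,0,0,0,0,1,0,0,0,0,0,0,1],
)

```text
clock: 5.4
eef_pos: [508.3, 198.8, 70.2]
eef_rot: [-1.648, 1.567, -1.407]
wrist_force: [-0.8, -0.9, -0.1]
finger_gap: 59.6
```

```bash
python3 st.py
```

```text
[508.3 198.8  70.2] [ 0.308  0.441  1.666 -0.004  1.035  0.069] [ 6.0e-04 -3.7e-03 -1.0e+00] [4.2 2.2 0.7] jaw 0.24044424753548913 [-0.08 -0.3  -0.02]
```

Request:
play_rows(
  motion=[0.03,0,0,0,0,0,1,0,0,0,0,0,0,1,0,0,0,0,0,0,-1,0,0,0,0,0,0,-1,0,0,0,0,0,0,-1,0,0,0,0,0,0,-1,0,0,0,0,0,0,-1,0,0,0,-0.04,0,0,-1,0,0,0,-0.04,0,0,-1,0,0,0,-0.04,0,0,-1,0,0,0,-0.03,0,0,-1,0,0,0,0,0,0,-1],
)

```text
clock: 6.6
eef_pos: [507.7, 199.4, 225.2]
eef_rot: [-2.066, 1.566, -1.84]
wrist_force: [0.1, 1.0, -0.8]
finger_gap: 94.1
```

```bash
python3 st.py; python3 - <<'E'
from h import *
p=camera_params("wrist"); im,d=camera("wrist"); cv2.imwrite("pics/w2.png",im)
np.savez("pics/w2.npz",d=d,**{k:p[k] for k in p})
x=onplane(p,280,210,86); q=np.linalg.inv(p["T"])@[508.4,201.1,86,1]; u=p["cx"]+p["fx"]*q[0]/q[2]; v=p["cy"]+p["fy"]*q[1]/q[2]
a,b=int(u)-75,max(int(v)-60,0); print(a,b)
g=im[b:b+120,a:a+150]; cv2.imwrite("pics/w2c.png",cv2.resize(g,None,fx=5,fy=5,interpolation=cv2.INTER_CUBIC))
u0,v0=a,b
v,u=np.nonzero(d[b:b+120,a:a+150]>0); v+=b;u+=a
Z=d[v,u]; P=np.c_[(u-p["cx"])/p["fx"]*Z,(v-p["cy"])/p["fy"]*Z,Z]; W=P@p["T"][:3,:3].T+p["T"][:3,3]
for a,b in ((84,89),(112,116)):
    k=(W[:,2]>a)&(W[:,2]<b); w=W[k]; print(a,b,k.sum(),"mid",((w.min(0)+w.max(0))/2).round(1),"ext",np.ptp(w,axis=0).round(1))
E
```

```text
[507.7 199.4 225.2] [ 0.309  0.277  1.505 -0.004  1.363  0.084] [-0.0011 -0.0042 -1.    ] [159.2   2.1   1.4] jaw 0.2258548736247231 [ 0.01 -0.15 -0.04]
205 141
84 89 1480 mid [508.6 201.   86.5] ext [60.1 60.   4.9]
112 116 560 mid [507.9 201.2 114. ] ext [27.1 27.3  3.9]
```

View pics/w2c.png

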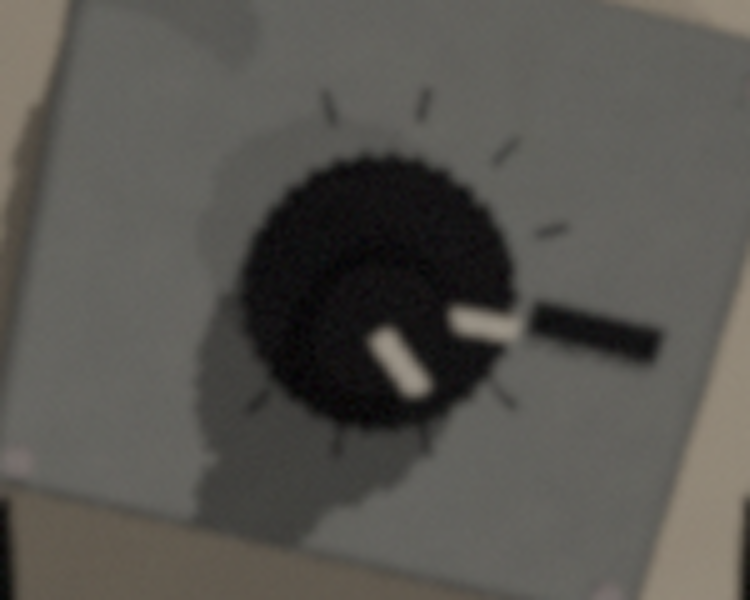

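```bash
python3 - <<'E'
from h import *
z=np.load("pics/w2.npz"); p={k:z[k] for k in z}
c=np.array([508.3,201.1])
for n,x,y,h in (("c_in",452,317,86),("c_out",518,331,86),("f_in",378,334,114),("f_out",421,393,114),("b_in",537,317,62),("b_out",660,345,62)):
    w=onplane(p,205+x/5,141+y/5,h)[:2]; e=w-c; print(n,w.round(1),np.hypot(*e).round(1),np.arctan2(e[1],e[0]).round(3))
s=read_state(); print((R(s).T@np.array([508.3-s["eef_pos"][0],201.1-s["eef_pos"][1],91-s["eef_pos"][2]])).round(1))
E
```

```text
c_in [525.3 201.9] 17.0 0.048
c_out [540.3 202.1] 32.0 0.032
f_in [508.6 201.3] 0.4 0.534
f_out [520.  191.2] 15.3 -0.706
b_in [547.5 201.2] 39.2 0.002
b_out [577.8 201.1] 69.5 0.001
[132.1   2.1   2.2]
```

Request:
play_rows(
  motion=[0,-0.002,0.004,0.03,0.002,0.002,-1,0,0,0,0.035,0,0,-1,0,0,0,0.035,0,0,-0.5,0,0,0,0.024,0,0,-0.3,0,0,0,0,0,0,-0.2,0,0,0,0,0,0,-0.2],
)

```text
clock: 7.25
eef_pos: [505.6, 200.6, 89.8]
eef_rot: [-3.103, 1.562, -2.877]
wrist_force: [1.1, 0.1, 0.7]
finger_gap: 64.8
```

```bash
sed -i 's/508.4,201.1,66/508.3,201.1,91.5/' st.py; python3 st.py
```

```text
[505.6 200.6  89.8] [0.31  0.415 1.652 0.    1.083 0.083] [-0.0084 -0.0023 -1.    ] [-1.8 -0.1  2.7] jaw 0.22659776150685396 [-0.04 -0.1   0.  ]
```

Request:
play_rows(
  motion=[0,-0.009,0,-0.002,0,0.0027,-0.2,0,0,0,0,0,0,-0.2],
)

```text
clock: 7.45
eef_pos: [509.1, 201.5, 93.5]
eef_rot: [-0.069, 1.568, 0.158]
wrist_force: [-0.1, -0.0, 0.2]
finger_gap: 56.9
```

```bash
python3 st.py
```

```text
[509.1 201.5  93.5] [ 0.31   0.411  1.648 -0.     1.08   0.084] [ 2.9e-03  5.0e-04 -1.0e+00] [ 2.  -0.2 -0.9] jaw 0.2266734384996799 [-0.03 -0.12  0.  ]
```

Well centred; close on the fine knob.

Request:
play_rows(
  motion=[0,0,0,0,0,-0.001,1,0,0,0,0,0,0,1,0,0,0,0,0,0,1,0,0,0,0,0,0,1,0,0,0,0,0,0,1,0,0,0,0,0,0,1],
  newtons=25,
)

```text
clock: 8.05
eef_pos: [507.6, 201.3, 96.0]
eef_rot: [0.0, 1.568, 0.227]
wrist_force: [0.9, 1.3, -2.1]
finger_gap: 27.4
```

```bash
python3 st.py
```

```text
[507.6 201.3  96. ] [ 0.311  0.405  1.651 -0.     1.083  0.084] [ 3.2e-03  7.0e-04 -1.0e+00] [ 4.5 -0.3  0.6] jaw 0.2267951408394723 [ 0.05 -0.37 -0.  ]
```

Request:
play_rows(
  motion=[-0.12,0,0,0,0,0,1,-0.12,0,0,0,0,0,1,-0.12,0,0,0,0,0,1,-0.12,0,0,0,0,0,1,-0.12,0,0,0,0,0,1,-0.1,0,0,0,0,0,1,0,0,0,0,0,0,1],
)

```text
clock: 8.75
eef_pos: [507.6, 201.3, 95.9]
eef_rot: [-0.628, 1.568, 0.325]
wrist_force: [-1.2, -1.5, 1.3]
finger_gap: 27.0
```

```bash
python3 st.py
```

```text
[507.6 201.3  95.9] [ 0.31   0.405  1.65   0.     1.083 -0.643] [ 0.0029  0.001  -1.    ] [ 4.4 -0.6  0.2] jaw 0.9535231566902159 [0.   0.11 0.02]
```

Turned +0.727, so the fine line should now be at about +0.02. I'll release, rise and look.

Request:
play_rows(
  motion=[0,0,0,0,0,0,-1,0,0,0,0,0,0,-1,0,0,0,0,0,0,-1,0,0,0,0,0,0,-1,0,0,0,0,0,0,-1,0,0,0,-0.04,0,0,-1,0,0,0,-0.04,0,0,-1,0,0,0,-0.04,0,0,-1,0,0,0,0,0,0,-1,0,0,0,0,0,0,-1],
)

```text
clock: 9.75
eef_pos: [507.0, 201.0, 219.3]
eef_rot: [-0.614, 1.569, 0.329]
wrist_force: [0.5, -0.2, -0.7]
finger_gap: 93.9
```

```bash
python3 st.py; python3 - <<'E'
from h import *
p=camera_params("wrist"); im,d=camera("wrist"); cv2.imwrite("pics/w3.png",im)
np.savez("pics/w3.npz",d=d,**{k:p[k] for k in p})
q=np.linalg.inv(p["T"])@[508.4,201.1,86,1]; u=p["cx"]+p["fx"]*q[0]/q[2]; v=p["cy"]+p["fy"]*q[1]/q[2]
a,b=int(u)-75,max(int(v)-60,0); print(a,b)
g=im[b:b+120,a:a+150]; cv2.imwrite("pics/w3c.png",cv2.resize(g,None,fx=5,fy=5,interpolation=cv2.INTER_CUBIC))
t,_=camera("top"); cv2.imwrite("pics/top3.png",t)
for r in place_of("top","other_line"): print(r["conf"],(camera_params("top")["T"]@np.r_[r["at"],1])[:3].round(1))
E
```

```text
[507.  201.  219.3] [ 0.31   0.278  1.517  0.     1.345 -0.632] [ 1.8e-03  6.0e-04 -1.0e+00] [127.8  -0.9   0.7] jaw 0.9426521891039231 [ 0.01 -0.08  0.01]
204 145
0.85 [ 618.5 -225.    84.1]
```

View pics/w3c.png

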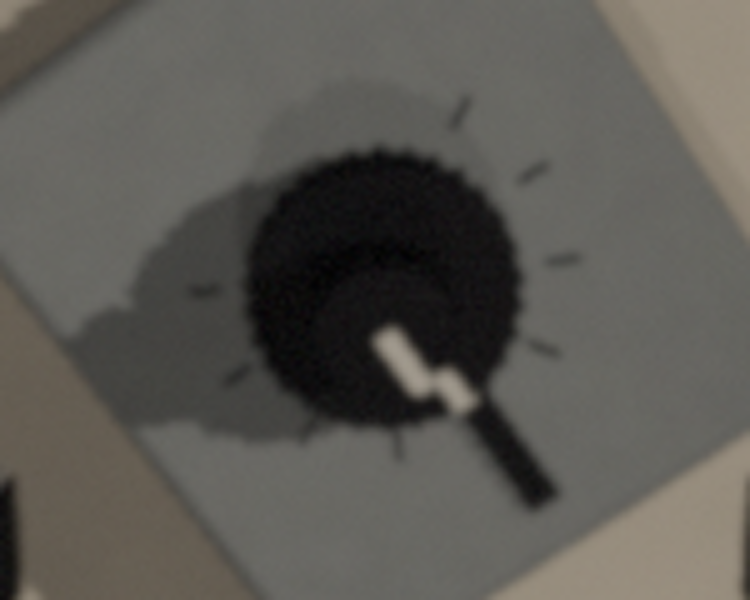

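```bash
python3 - <<'E'
from h import *
z=np.load("pics/w3.npz"); p={k:z[k] for k in z}
c=np.array([508.3,201.1])
for n,x,y,h in (("c_out",465,409,86),("f_in",386,333,114),("f_out",422,394,114),("b_in",480,402,62),("b_out",542,500,62)):
    w=onplane(p,204+x/5,145+y/5,h)[:2]; e=w-c; print(n,w.round(1),np.hypot(*e).round(1),np.arctan2(e[1],e[0]).round(3))
print(read_state()["wrist_force"])
sign_off()
E
```

```text
c_out [539.6 202. ] 31.3 0.028
f_in [509.2 202.1] 1.4 0.882
f_out [523.7 200.6] 15.4 -0.034
b_in [547.3 202.6] 39.0 0.039
b_out [576.5 200.5] 68.2 -0.008
[ 0.07880633 -0.1343919  -0.68516682]
the job is handed in; nothing more can be done
```

I set the stacked-knob controller in the order asked and handed the job in; `sign_off()` gives no verdict. I turned the coarse knob about 0.9 rad clockwise, then the fine knob about 0.73 rad counter-clockwise. Then I opened the gripper and raised it about 100 mm above the knobs.

- **Knob lines:** in the last wrist picture the coarse line is at about +0.03 rad and the fine line at about -0.03 rad by its outer end, or -0.1 by the line's own slope. The limit is 0.21 rad. The bar measured about 0 in the same picture. The fine knob's readings disagree slightly, since its measured turn implied about +0.02. All of these are within the limit.
- **Other controller:** the arm never went near it. The network's reading of its line end changed by about 3 mm, which is within its stated accuracy of about 4 mm.
- **At hand-in:** the wrist force was below 1 N, and the last state reading was at about 9.8 s of the 48 s allowed.

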